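Fetch a pattern roller from the tilt-out bin and lay it on the ribbed rest

ROBOT

A 6-joint arm with a two-finger parallel gripper is mounted at the origin on the work surface. World frame = base frame: x ahead of the robot, y to its left, z up, the work surface at z = 0. Lengths are in m, angles in rad, forces in N, time in s.
With the tool pointing down it reaches from about 0.275 to 1 m from the base axis. Payload 8.4 kg.
Tool frame: the origin (TCP) lies on the centre line of the jaws, within the pads' length; the fingertips stand 17 mm ahead of it and the grasp point (between the pads) lies 2 mm behind it (bot.tcp_to_tips is the z of the fingertips in the tool frame, in m); z points along the fingers, y is the line along which they close (so a half turn about z gives the same grasp; the last joint's range is limited). The gripper opens to 85 mm and grips with 20 to 120 N. Pads are 22 mm wide; open, the fingers measure 114 mm over their backs; the gripper's body (76 mm by 85 mm) begins 54 mm behind the grasp point. The pads swing forward as they close: fully open they stand 13 mm farther back than shut.
Start: joints at [-1.262, 0.353, 1.633, -0, 1.155, -0.002], TCP at [0.191, -0.595, 0.248] pointing down, gripper open.
Joint ranges: [-2.63, 2.63], [-0.92, 2.1], [0.06, 2.66], [-1.3, 4.44], [0, 2.69], [-3.02, 3.02]. Speed limits (rad/s): [2.22, 2.22, 2.79, 3.14, 3.14, 3.14].

INTERFACE

Orientations are given as a unit quaternion [x, y, z, w].
In Python, from workcell import bot, hand, kinematics, get_obs, vision, hand_in gives the robot as it stands. The module is installed in compiled form; this text tells all that it offers. Calls block until the motion is done:
- bot.reach(position, orientation): joint-space move of the TCP to a pose.
- bot.servo_line(position, ori=None, velocity=0.15): straight line of the TCP; ori=None keeps the orientation; velocity is the mean speed in m/s.
- bot.goto_joints(angles): joint-space move.
- hand.move_gripper(opening, strength=None): finger opening in m; strength is the grip in N (None keeps the last); returns when the fingers have stopped.
- bot.dwell(seconds).
- kinematics.solve_ik(position, orientation): joint angles nearest the present ones, or None.
- get_obs(): the state.
- vision.read_camera(name): name is "scene" or "top"; returns a dict with "frame" (400x640x3 uint8, red, green, blue), "intrinsics" (3x3 intrinsics, pixels), "view" (4x4, takes a point from world to camera coordinates). Camera axes: x right, y down, z forward; pixel columns grow to the right and rows downward; lengths in m; the calibration is good to about 2 mm. A picture is of the moment at which its call begins. There is no depth.
A pose or a line that the arm cannot do raises bot.IKError and nothing moves.
- hand_in(): hands the job in; it is judged then, once.
The state is a dict: "time_s": time; "joint_pos": joint angles; "joint_vel": joint speeds; "joint_efforts": joint torques, N m; "position": TCP position; "orientation": TCP orientation; "wrist_force": force on the tool from outside, world axes, zero at the start; "ft_torque": the same for the moment, N m; "gripper_width": finger opening in m; "grip_force": force on a finger pad.
Only numpy, scipy, OpenCV 4.12 (cv2) and the standard library are available. Lean on these libraries where they do the work, as an engineer would, in place of code of your own. Each camera call takes 0.05 s, during which the arm holds its last target. There are 200 camera calls.

TASK

Swing the blue tilt-out bin forward out of its grey rack until it is fully open, and lift the orange pattern roller out of its mouth. Set the roller down lying on the brown card and let go of it, then pick it up again the other way and lower it between the cheeks of the wooden ribbed rest into the empty place marked in orange, letting go only once it sits in the ribs. Leave the white roller in the bin, and do not disturb the green and yellow rollers on the rest or the red jar.

Things in the scene. Friction and masses are not known exactly. Their poses are not given: they have to be found in the camera images.
- rack: Fixed grey sheet-metal rack, 284 mm wide (its y), 120 mm deep, 163 mm high, holding the bin. Origin on the table under the hinge line, at the middle of the width; its x points from the front (where the robot is) to the back, z up. Its top board, underside 155 mm and top 163 mm above the table, starts at x = +20 mm and covers the closed bin; side panels reach 155 mm high at y = +/-138 mm.
- bin (a joint): Tilt angle of the blue plastic bin about the horizontal hinge at its lower front edge, in rad: 0 is closed (upright in the rack), grows as the bin's top swings forward to the robot (rack -x) and down; stop at 0.70 (fully open, counts as open above 0.62). The hinge is stiff (about 0.22 N m of friction): the bin stays where it is left.
- bin_hinge (a point): Point on the hinge axis, 15 mm above the table at the middle of the width. The axis runs along the rack's y.
- bin_bar (a point): Middle of the bin's pull bar: a 10 mm round steel bar, 72 mm long along the rack's y, held 50 mm out from the bin's front panel (45 mm free gap) by an arm at each end. With the bin closed it lies 50 mm in front of (rack -x) and 115 mm above the hinge, 15 mm lower than the top edge of the 4 mm front panel. It swings with the bin, and its frame's axes are the rack's when closed.
- bin_left (a point): Middle of the inner line where floor and front panel of the bin's left bay (rack +y) meet; closed, it is 4 mm behind and 70 mm above the hinge, 66 mm sideways. Each bay is 126 mm wide inside, with a 4 mm divider between. The floor, 75 mm deep, rises 10 degrees to the back when closed and ends in a 20 mm lip; the panel rises 60 mm above this line.
- bin_right (a point): The same point of the right bay (rack -y). In either bay of the fully open bin, floor and panel form an upright V of 80 degrees; a roller lies in it along the rack's y, its centre 25 mm above this line. The V hugs its barrel, so only its two ends can be gripped there, with fingertips at least 14 mm above the line.
- orange_roller: Loose orange pattern roller, a round cylinder 52 mm long and 32 mm in diameter, about 55 g, flat ends. Origin at its centre, its axis is its own y. It starts lying in one of the two bays of the bin along the rack's y, against the front panel, within 8 mm of the bay's middle.
- white_roller: A pattern roller like the orange one (52 mm long, 32 mm across, 55 g) but white; it lies in the other bay and stays there.
- pad: Fixed brown card, 130 mm (its x) by 150 mm (its y), 3 mm thick, on the table. Origin at the centre of its underside. The orange roller is laid and released here: its centre is then 19 mm above the table. It may roll if pushed.
- rest: Fixed pale wooden rest, 190 mm (its x) by 74 mm (its y); origin at the centre of its underside. Places at x = -66, 0, +66 mm, each two 8 mm round ribs along y, 20 mm apart, tops 15 mm above the table. Cheeks on both long sides, 40 mm high, 64 mm apart: a roller fits between, fingers on its ends do not. A roller in place: axis along y, centre 28.3 mm above the table.
- tag: Orange stripe on the board of the one empty place of the rest, with an orange mark on each cheek there. Origin at the middle of that place, on the board, 10 mm above the table; axes as the rest's. A seated roller's centre is 18.3 mm above it.
- green_roller: A pattern roller like the orange one (52 mm long, 32 mm across, 55 g) but green, lying loose in another place of the rest, 66 or 132 mm from the orange mark.
- yellow_roller: A pattern roller like the orange one (52 mm long, 32 mm across, 55 g) but yellow, lying loose in the remaining place of the rest.
- jar: Loose closed red jar with a white cap, 54 mm across, 75 mm high, 220 g, standing beyond the rest. Origin at the centre of its underside.
Things that resemble listed ones, but are neither listed nor needed, are in the scene too. There is more than one size of the orange_roller; the one meant has the size given above.

How it is judged:
By the outcome, as a careful person would: the job done as asked, in the order asked, and still so for the second after the job is handed in, with the robot touching nothing.
It also fails if it takes over 72 s, if anything falls off the work surface, if the arm or the gripper's body presses on something with over 40 N, if the wrist force passes 120 N, or if a joint passes its speed limit or range.

## Working session

There is one attempt and no reset: what is moved stays moved. The work goes in short steps, each a Python script; the robot and the scene stay as the last script left them, time stands still between calls to the robot, and variables do not carry over. Pictures are saved under pics/ and viewed, at most 10 in all, crops included, and the job is handed in when it is done.

```bash
mkdir -p pics; ls; python3 - <<'E'
from workcell import bot,vision,get_obs
import cv2,numpy as np
for n in("scene","top"):
    d=vision.read_camera(n); cv2.imwrite(f"pics/{n}0.png",d["frame"][:,:,::-1]); print(n,d["intrinsics"].tolist(),np.round(d["view"],4).tolist())
o=get_obs(); print(o,bot.tcp_to_tips)
E
```

```text
pics
scene [[519.6813901940386, 0.0, 318.53061111547714], [0.0, 519.6813901940386, 207.04163061037085], [0.0, 0.0, 1.0]] [[0.5926, 0.8055, -0.0018, -0.2883], [0.5908, -0.4361, -0.6788, -0.2839], [-0.5476, 0.4012, -0.7343, 1.8676], [0.0, 0.0, 0.0, 1.0]]
top [[422.39655823584513, 0.0, 319.7906688138963], [0.0, 422.39655823584513, 204.38670566156947], [0.0, 0.0, 1.0]] [[0.0225, -0.9997, 0.0009, -0.07], [-0.9918, -0.0224, -0.1256, 0.5943], [0.1256, 0.002, -0.9921, 0.9517], [0.0, 0.0, 0.0, 1.0]]
{'time_s': 0.1, 'joint_pos': array([-1.26241402e+00,  3.53639388e-01,  1.63404767e+00,  8.92532713e-06,
        1.15520465e+00, -2.39668216e-03]), 'joint_vel': array([ 0.00018926, -0.00314662,  0.00021581, -0.0007884 , -0.00079295,
       -0.00018661]), 'joint_efforts': array([-1.81761707e-04, -6.06357837e+01, -3.42817354e+01,  4.42335227e-05,
        3.81630103e-03,  1.37214272e-05]), 'position': array([ 0.19100727, -0.59467379,  0.24760413]), 'orientation': array([ 9.87951396e-01,  1.54763099e-01, -9.49515873e-05, -6.42560749e-04]), 'wrist_force': array([0.23844046, 0.30728553, 0.38535636]), 'ft_torque': array([-0.0078896 ,  0.00364039, -0.0326799 ]), 'grip_force': 0.0, 'gripper_width': 0.08521255285562047} 0.017
```

View pics/scene0.png

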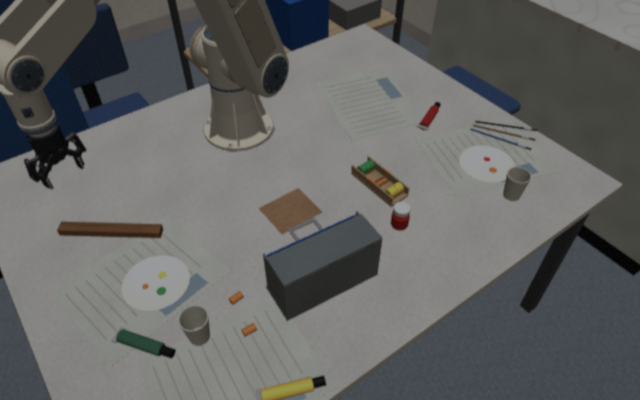

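View pics/top0.png

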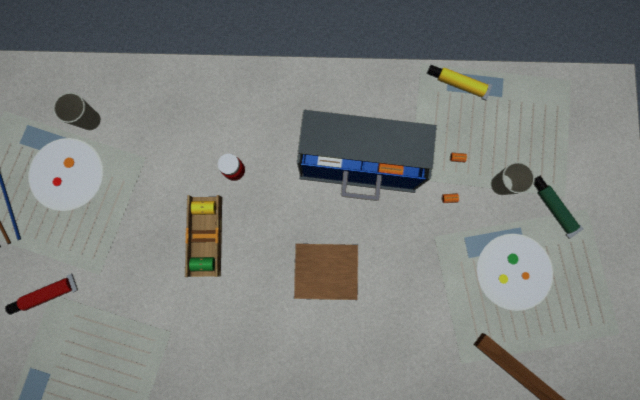

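Candidates for the orange roller in top view: (391,170) inside the bin's right bay, and two loose orange pieces at (459,157) and (451,198), which look smaller. The one in the bin fits by its place. I'll check this in an enlarged crop and measure the rest by colour.

```bash
cat > h.py <<'E'
import numpy as np, cv2
from workcell import bot,hand,kinematics,get_obs,vision
from scipy.spatial.transform import Rotation as R
def ray(d,u,v,z):
    V=np.array(d["view"]);K=np.array(d["intrinsics"]);c=-V[:3,:3].T@V[:3,3]
    r=V[:3,:3].T@np.linalg.solve(K,[u,v,1]); return c+r*(z-c[2])/r[2]
def proj(d,p):
    V=np.array(d["view"]);q=np.array(d["intrinsics"])@(V[:3,:3]@np.asarray(p)+V[:3,3]); return q[:2]/q[2]
def blobs(f,lo,hi,box,amin=15):
    x0,x1,y0,y1=box;h=cv2.cvtColor(f,cv2.COLOR_RGB2HSV)
    m=cv2.inRange(h,np.array(lo),np.array(hi));k=np.zeros_like(m);k[y0:y1,x0:x1]=m[y0:y1,x0:x1]
    n,l,s,c=cv2.connectedComponentsWithStats(k)
    out=[]
    for i in range(1,n):
        if s[i,4]>=amin:
            ys,xs=np.where(l==i); out.append((c[i].round(1).tolist(),int(s[i,4]),[[round(float(t),1) for t in a] if hasattr(a,'__len__') else round(float(a),1) for a in cv2.minAreaRect(np.c_[xs,ys].astype(np.float32))]))
    return out
E
python3 - <<'E'
from h import *
d=vision.read_camera("top");f=d["frame"]
b=cv2.resize(f[105:215,285:485],None,fx=4,fy=4,interpolation=cv2.INTER_CUBIC)
r=cv2.resize(np.ascontiguousarray(f[188:284,175:230].transpose(1,0,2)),None,fx=2.9,fy=2.9,interpolation=cv2.INTER_CUBIC)[:160]
p=cv2.resize(f[235:310,285:370],None,fx=2.1,fy=2.1)[:160]
m=np.zeros((600,800,3),np.uint8);m[:440]=b;m[440:440+r.shape[0],:r.shape[1]]=r;m[440:440+p.shape[0],400:400+p.shape[1]]=p
m=np.clip(m.astype(float)*1.6,0,255).astype(np.uint8)
cv2.imwrite("pics/m1.png",m[:,:,::-1])
print("orange",blobs(f,(5,130,60),(16,255,255),(180,480,100,300)))
print("yellow",blobs(f,(20,130,60),(34,255,255),(180,230,190,280)))
print("green",blobs(f,(40,80,30),(90,255,255),(180,230,190,280)))
print("pad",blobs(f,(3,60,40),(20,200,200),(280,370,225,320),500))
print("rest",blobs(f,(3,50,30),(34,255,255),(178,235,185,285),500))
E
```

```text
orange [([458.3, 157.0], 121, [[458.5, 157.0], [8.0, 15.0], 90.0]), ([390.6, 168.2], 209, [[390.5, 168.2], [23.9, 8.9], 6.3]), ([450.4, 197.7], 127, [[450.5, 198.0], [8.0, 15.0], 90.0]), ([186.9, 230.7], 19, [[187.0, 231.0], [6.0, 2.0], 90.0]), ([203.0, 235.5], 211, [[203.0, 235.0], [12.0, 24.0], 90.0]), ([217.7, 235.9], 17, [[217.5, 235.5], [13.0, 1.0], 90.0]), ([187.0, 240.3], 17, [[187.0, 240.0], [6.0, 2.0], 90.0]), ([319.6, 258.3], 387, [[319.9, 256.8], [43.0, 28.8], 20.6]), ([338.6, 248.5], 23, [[338.2, 248.7], [5.8, 6.1], 56.3]), ([349.3, 247.7], 15, [[348.5, 248.0], [4.0, 5.0], 90.0]), ([347.8, 274.0], 267, [[346.3, 271.5], [18.6, 51.3], 1.4]), ([302.0, 272.1], 15, [[302.8, 272.3], [4.7, 6.1], 56.3]), ([308.6, 282.6], 175, [[306.2, 282.8], [21.5, 30.7], 54.5]), ([328.1, 283.3], 87, [[329.1, 281.5], [21.4, 13.4], 85.9]), ([339.8, 276.6], 23, [[340.0, 276.5], [5.2, 9.8], 35.5]), ([341.3, 284.9], 15, [[342.0, 284.5], [8.0, 3.0], -0.0]), ([320.2, 292.8], 20, [[320.0, 292.5], [8.5, 2.8], 18.4]), ([337.0, 295.2], 17, [[336.6, 295.1], [5.6, 3.4], 14.0])]
yellow [([202.3, 207.4], 342, [[202.5, 207.5], [13.0, 27.0], 90.0])]
green [([201.1, 263.7], 325, [[201.5, 263.5], [13.0, 25.0], 90.0])]
pad [([326.0, 271.4], 3458, [[325.5, 271.5], [55.0, 63.0], 90.0])]
rest [([203.3, 232.5], 2473, [[203.0, 235.5], [36.0, 81.0], 0.0])]
```

View pics/m1.png

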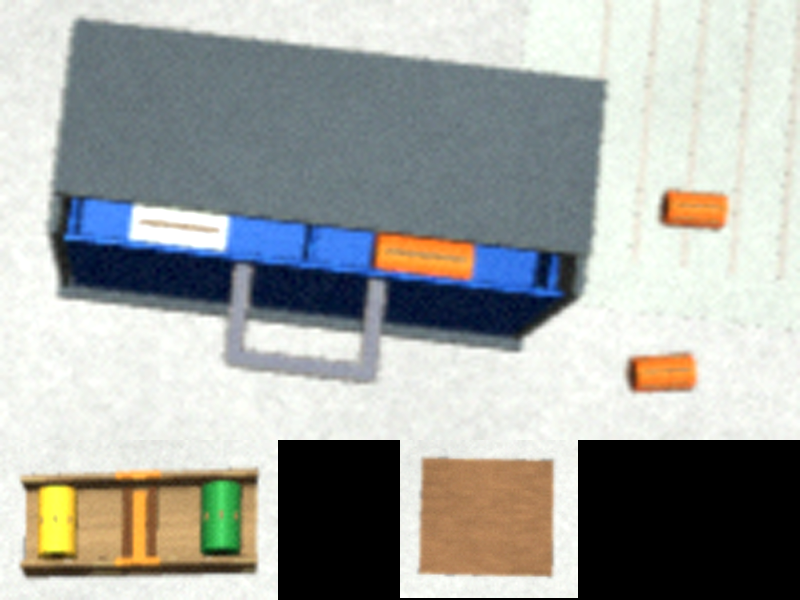

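The crop confirms it: the bin's orange roller (390.6,168.2) spans 24 px, about 50 mm. The loose pieces are 15 px, about 33 mm, so they are decoys. The bar ends are near (342,194) and (380,198). The empty place on the rest is the middle one, at (203,235.5).

```bash
python3 - <<'E'
from h import *
from scipy.optimize import least_squares
d=vision.read_camera("top")
P=lambda u,v:np.array([(u+.5)/4-.5+285,(v+.5)/4-.5+105])
obs=[((.02,.142,.163),P(56,194)),((.02,-.142,.163),P(583,253)),((-.05,0,.130),P(304,358)),((0,.002,.145),P(304,262)),((0,-.128,.145),P(553,292)),((0,.131,.145),P(68,240))]
def W(q,p): c,s=np.cos(q[2]),np.sin(q[2]); return np.array([q[0]+c*p[0]-s*p[1],q[1]+s*p[0]+c*p[1],p[2]])
f=lambda q:np.concatenate([proj(d,W(q,p))-o for p,o in obs])
s=least_squares(f,[.65,-.1,0]);print("rack",s.x.round(4),"res px",s.fun.round(1))
B=W(s.x,(.022,-.142,.0))
print("back corners -> rack depth check", [ray(d,*P(u,v),.163).round(4) for u,v in((78,20),(607,80))])
r=ray(d,390.6,168.2,.118);c,sn=np.cos(s.x[2]),np.sin(s.x[2]);e=r-W(s.x,(0,0,0));print("orange in rack", (c*e[0]+sn*e[1]).round(4),(-sn*e[0]+c*e[1]).round(4))
print("pad",ray(d,325.5,271.5,.003).round(4),[ray(d,*p,.003).round(4) for p in((294,244),(357,244),(357,299),(294,299))])
print("tag",ray(d,203,235.5,.010).round(4))
y=ray(d,202.4,207.4,.040);g=ray(d,201.2,263.7,.040);print("yel",y.round(4),"grn",g.round(4),"mid",((y+g)/2).round(4),"dist",np.linalg.norm(y-g).round(4),"yaw",np.arctan2(*(y-g)[1::-1]).round(4))
print("rest sides top",[ray(d,u,235.5,.040).round(4) for u in(185.3,220.5)])
E
```

```text
rack [ 0.6552 -0.1455 -0.0876] res px [-2.3 -0.8  2.5 -0.7 -1.   1.2  1.1  0.7  0.4 -0.1 -0.7 -0.4]
back corners -> rack depth check [array([ 0.7799, -0.0194,  0.163 ]), array([ 0.7536, -0.297 ,  0.163 ])]
orange in rack 0.0186 -0.062
pad [ 0.4397 -0.0737  0.003 ] [array([0.5031, 0.0031, 0.003 ]), array([ 0.5065, -0.1478,  0.003 ]), array([ 0.3773, -0.1493,  0.003 ]), array([ 0.374 , -0.0008,  0.003 ])]
tag [0.5182 0.2202 0.01  ]
yel [0.5822 0.217  0.04  ] grn [0.4521 0.2123 0.04  ] mid [0.5172 0.2147 0.04  ] dist 0.1301 yaw 0.0362
rest sides top [array([0.5159, 0.2528, 0.04  ]), array([0.5177, 0.1714, 0.04  ])]
```

```bash
cat >> h.py <<'E'
RK=np.array([.6552,-.1455,-.0876])
def rackp(x,y,z): c,s=np.cos(RK[2]),np.sin(RK[2]); return np.array([RK[0]+c*x-s*y,RK[1]+s*x+c*y,z])
def down(a):
    y=np.array([np.cos(a),np.sin(a),0]);z=np.array([0,0,-1.]);return R.from_matrix(np.c_[np.cross(y,z),y,z])
def barpose(t,up=0):
    ax=np.array([np.sin(RK[2]),-np.cos(RK[2]),0])
    o=R.from_rotvec(ax*t)*down(RK[2]+BH)
    p=rackp(-(.05*np.cos(t)+.115*np.sin(t)),0,.015+.115*np.cos(t)-.05*np.sin(t))
    return p-up*o.as_matrix()[:,2],o.as_quat()
BH=0
def st(msg=""):
    o=get_obs();print(msg,round(o["time_s"],1),o["position"].round(4),"F",o["wrist_force"].round(1),"w",round(o["gripper_width"],4),"g",round(o["grip_force"],1));return o
E
python3 - <<'E'
import h; from h import *
for b in(0,np.pi):
    h.BH=b
    print(b,[None if (q:=kinematics.solve_ik(*barpose(t,u))) is None else q.round(2).tolist() for t,u in((0,.09),(0,0),(.35,0),(.7,0),(.7,.08))])
for p,a in((rackp(-.042,-.062,.104),RK[2]+np.pi/2),(rackp(-.042,-.062,.104),RK[2]-np.pi/2),((.44,-.074,.025),0),((.44,-.074,.025),np.pi/2),((.44,-.074,.025),-np.pi/2),((.517,.2165,.034),0.02),((.517,.2165,.034),np.pi)):
    q=kinematics.solve_ik(p,down(a).as_quat());print(np.round(p,3),round(a,2),None if q is None else q.round(2))
E
```

```text
0 [[-0.23, 0.37, 1.67, -0.0, 1.1, -0.14], [-0.23, 0.48, 1.74, -0.0, 0.93, -0.14], [-0.28, 0.36, 2.08, 0.18, 0.37, -0.35], [-0.34, 0.45, 2.36, 2.69, 0.38, -2.92], [-0.38, 0.23, 2.43, 2.38, 0.28, -2.63]]
3.141592653589793 [[-0.23, 0.37, 1.67, -0.0, 1.1, 3.0], [-0.23, 0.48, 1.74, -0.0, 0.93, 3.0], [-0.28, 0.36, 2.08, 0.18, 0.37, 2.8], [-0.34, 0.45, 2.36, 2.69, 0.38, 0.22], [-0.38, 0.23, 2.43, 2.38, 0.28, 0.52]]
[ 0.608 -0.204  0.104] 1.48 [-0.33  0.54  1.71 -0.    0.9  -1.81]
[ 0.608 -0.204  0.104] -1.66 [-0.33  0.54  1.71 -0.    0.9   1.33]
[ 0.44  -0.074  0.025] 0 [-0.17  0.45  2.16 -0.    0.53 -0.17]
[ 0.44  -0.074  0.025] 1.57 [-0.17  0.45  2.16 -0.    0.53 -1.74]
[ 0.44  -0.074  0.025] -1.57 [-0.17  0.45  2.16 -0.    0.53  1.4 ]
[0.517 0.216 0.034] 0.02 [ 0.39  0.54  1.91 -0.    0.68  0.37]
[0.517 0.216 0.034] 3.14 [ 0.39  0.54  1.91 -0.    0.68 -2.75]
```

```bash
cat >> h.py <<'E'
def barpose(t,up=0,k=.4):
    ax=np.array([np.sin(RK[2]),-np.cos(RK[2]),0])
    o=R.from_rotvec(ax*t*k)*down(RK[2])
    p=rackp(-(.05*np.cos(t)+.115*np.sin(t)),0,.015+.115*np.cos(t)-.05*np.sin(t))
    return p-up*o.as_matrix()[:,2],o.as_quat()
E
python3 - <<'E'
from h import *
hand.move_gripper(.042,25)
bot.reach(*barpose(0,.1)); st("above")
bot.servo_line(*barpose(0,0),velocity=.08); o=st("at bar")
if np.abs(o["wrist_force"]).max()>15: raise SystemExit("contact")
hand.move_gripper(0.0,25); o=st("grip")
if o["gripper_width"]<.006: raise SystemExit("missed")
for t in np.linspace(.1,.7,7):
    bot.servo_line(*barpose(t),velocity=.06); o=st(f"{t:.2f}")
    if np.linalg.norm(o["wrist_force"])>40: break
d=vision.read_camera("top");cv2.imwrite("pics/open.png",cv2.resize(d["frame"][90:250,270:480],None,fx=3.6,fy=3.6)[:,:,::-1])
E
```

```text
above 2.9 [ 0.6052 -0.142   0.23  ] F [ 0.2 -0.5  0.2] w 0.0419 g 0.0
at bar 4.3 [ 0.6058 -0.1412  0.1306] F [ 0.3 -0.7 -0.1] w 0.0422 g 0.0
grip 4.7 [ 0.6039 -0.141   0.1303] F [-6.5  0.8  6.6] w 0.0089 g 24.6
0.10 5.0 [ 0.5936 -0.14    0.1252] F [-4.7  0.6  7.8] w 0.0091 g 24.8
0.20 5.4 [ 0.5829 -0.139   0.1182] F [-5.9  1.7  8.5] w 0.0091 g 25.3
0.30 5.8 [ 0.5727 -0.138   0.1101] F [-7.1  1.8  7.9] w 0.0088 g 25.4
0.40 6.1 [ 0.5637 -0.1372  0.1011] F [-7.7  3.2  5.1] w 0.0087 g 25.5
0.50 6.5 [ 0.5557 -0.1364  0.0915] F [-7.1  4.   3.7] w 0.0087 g 25.6
0.60 6.8 [ 0.5486 -0.1357  0.0812] F [-7.4  4.5  2.2] w 0.0088 g 25.7
0.70 7.2 [ 0.5425 -0.1352  0.0702] F [-7.4  3.   2.1] w 0.0089 g 25.8
```

View pics/open.png

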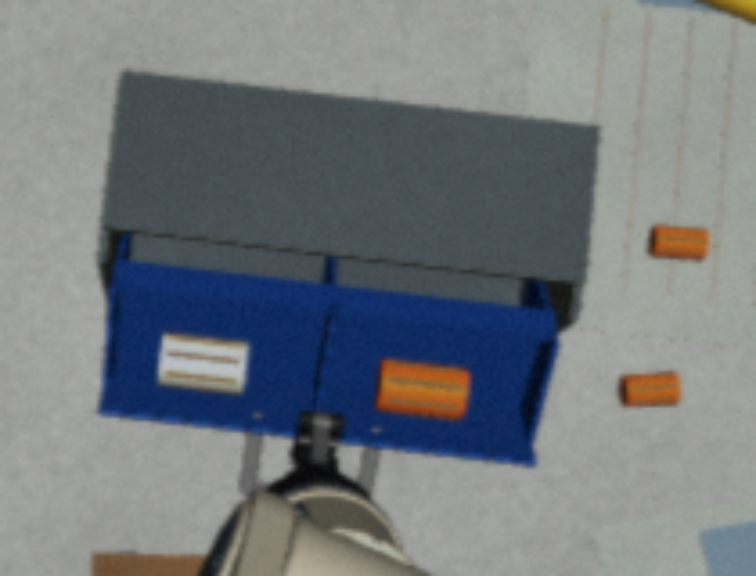

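The bin is open. The orange roller is in the right bay at crop (423,388), full pixel about (387,197), and the white one is in the left bay. I'll release the bar, measure the roller and grip it by its ends.

```bash
python3 - <<'E'
from h import *
hand.move_gripper(.024); bot.servo_line(*barpose(.7,.11),velocity=.15); st("off")
d=vision.read_camera("top")
b=[x for x in blobs(d["frame"],(4,120,50),(18,255,255),(350,430,160,230),80)];print(b)
(u,v)=b[0][2][0]
r=ray(d,u,v,.104);print("roller",r.round(4))
c,s=np.cos(RK[2]),np.sin(RK[2]);e=r-rackp(0,0,0);x=c*e[0]+s*e[1];y=-s*e[0]+c*e[1];print("rack",x.round(4),y.round(4))
if abs(x+.042)>.008 or abs(y+.066)>.012: raise SystemExit("check")
p=rackp((x-.042)/2,y,.104);o=down(RK[2]-np.pi/2).as_quat()
bot.reach(p+[0,0,.12],o);hand.move_gripper(.068,30)
bot.servo_line(p+[0,0,.03],o,velocity=.12);bot.servo_line(p,o,velocity=.05);q=st("down")
if np.abs(q["wrist_force"]).max()>12: raise SystemExit("contact")
hand.move_gripper(0,30);st("grip")
E
```

```text
off 8.4 [ 0.513 -0.133  0.176] F [-0.6  0.4  0.1] w 0.0242 g 0.0
[([387.5, 194.7], 337, [[387.5, 194.7], [24.7, 13.7], 6.3])]
roller [ 0.6121 -0.2045  0.104 ]
rack -0.0378 -0.0626
down 12.1 [ 0.6101 -0.2043  0.104 ] F [1.4 0.  0.3] w 0.0679 g 0.0
grip 12.3 [ 0.6102 -0.2044  0.1045] F [-1.2  1.5  3.3] w 0.0515 g 31.3
```

```bash
python3 - <<'E'
from h import *
p0=get_obs()["position"]
bot.servo_line(p0+[0,0,.12],velocity=.12);q=st("lift")
if q["gripper_width"]<.045: raise SystemExit("lost")
o=down(-np.pi/2).as_quat();P=np.array([.44,-.074,.10])
bot.reach(P,o);P[2]=.034;bot.servo_line(P,o,velocity=.08);bot.dwell(.2)
f0=st("hover")["wrist_force"][2]
while P[2]>.022:
    P[2]-=.001;bot.servo_line(P,o,velocity=.02);q=get_obs()
    if q["wrist_force"][2]-f0>2.5: break
st("touch")
hand.move_gripper(.068);st("released");bot.dwell(.2)
bot.servo_line(P+[0,0,.12],o,velocity=.12)
bot.reach(np.array([.44,.12,.2]),down(0).as_quat());st()
d=vision.read_camera("top");cv2.imwrite("pics/pad.png",cv2.resize(d["frame"][140:320,180:440],None,fx=3,fy=3)[:,:,::-1])
b=blobs(d["frame"],(4,170,80),(16,255,255),(290,362,238,304),80);print(b)
for x in b: print(ray(d,*x[2][0],.026).round(4))
E
```

```text
lift 13.5 [ 0.6097 -0.2042  0.2236] F [ 1.1 -0.4 -0.1] w 0.0516 g 31.3
hover 15.6 [ 0.4404 -0.0741  0.0345] F [ 1.3 -0.  -1.2] w 0.0511 g 31.3
touch 18.1 [ 0.4401 -0.074   0.0242] F [-0.5 -0.3  4.4] w 0.0514 g 31.9
released 18.4 [ 0.44   -0.074   0.0239] F [0.1 0.  0. ] w 0.0681 g 0.0
 20.9 [0.4397 0.1196 0.1994] F [ 0.2  0.1 -0.9] w 0.0682 g 0.0
[([324.7, 270.5], 257, [[325.5, 270.5], [23.0, 13.0], 0.0])]
[ 0.4427 -0.0733  0.026 ]
```

View pics/pad.png

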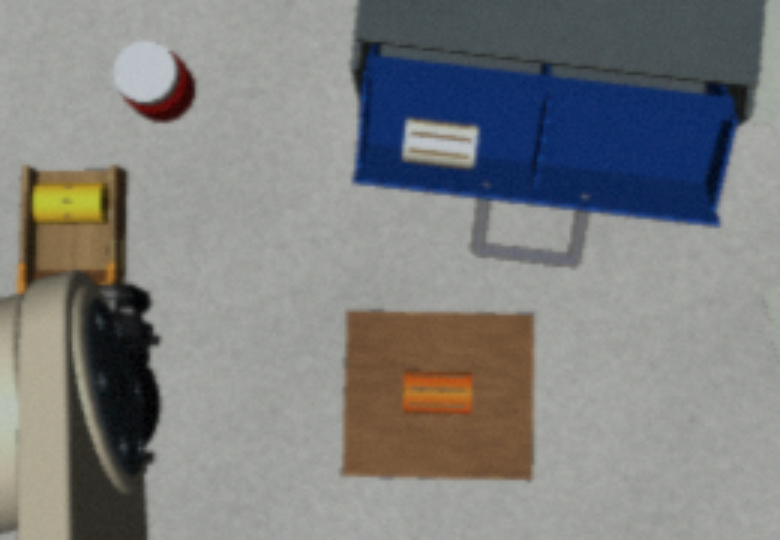

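```bash
python3 - <<'E'
from h import *
P=np.array([.441,-.0735,.024]);o=down(0).as_quat()
hand.move_gripper(.06,30)
bot.reach(P+[0,0,.1],o);bot.servo_line(P+[0,0,.03],o,velocity=.1);bot.servo_line(P,o,velocity=.06);st("down")
hand.move_gripper(0,30);q=st("grip");print(R.from_quat(q["orientation"]).as_matrix()[:,1].round(3))
bot.servo_line(P+[0,0,.12],o,velocity=.12);q=st("lift")
if not .028<q["gripper_width"]<.036: raise SystemExit("bad")
o=down(.02).as_quat();bot.reach(np.array([.5175,.2165,.16]),o)
bot.servo_line(np.array([.5175,.2165,.085]),o,velocity=.1);bot.dwell(.2);st("hover")
d=vision.read_camera("scene");f=d["frame"]
a=cv2.resize(f[140:240,335:425],None,fx=5.5,fy=5.5,interpolation=cv2.INTER_CUBIC)
d2=vision.read_camera("top");b=cv2.resize(d2["frame"][180:290,170:235],None,fx=4.5,fy=4.5,interpolation=cv2.INTER_CUBIC)
m=np.zeros((600,800,3),np.uint8);m[:550,:495]=a;m[:495,500:792]=b[:,:292];m=np.clip(m*1.5,0,255).astype(np.uint8);cv2.imwrite("pics/hov.png",m[:,:,::-1])
# expected pixels of empty-place cheek marks / roller if estimates hold
T=np.array([.5175,.2165,0]);ct,s=np.cos(.02),np.sin(.02);X=np.array([ct,s,0]);Y=np.array([-s,ct,0])
pt=lambda x,y,z:((proj(d,T+X*x+Y*y+[0,0,z])-[335,140]+.5)*5.5-.5).round(0)
for n,x,y,z in(("c++",.095,.037,.04),("c+-",.095,-.037,.04),("c-+",-.095,.037,.04),("c--",-.095,-.037,.04),("b+-",.095,-.037,0),("rol+",0,.026,.080),("rol-",0,-.026,.080)): print(n,pt(x,y,z))
E
```

```text
down 23.5 [ 0.4408 -0.0735  0.0237] F [ 1.3  0.1 -0.2] w 0.0599 g 0.0
grip 23.9 [ 0.4413 -0.0735  0.0244] F [-0.9 -0.1  4.2] w 0.0314 g 29.5
[1.    0.    0.001]
lift 25.0 [ 0.4405 -0.0734  0.1434] F [-0.5  0.6 -0.3] w 0.0312 g 29.7
hover 27.3 [0.5179 0.2167 0.0857] F [-0.9 -0.3 -0.6] w 0.0309 g 29.7
c++ [410. 262.]
c+- [313. 320.]
c-+ [186.  84.]
c-- [ 91. 135.]
b+- [306. 370.]
rol+ [287. 127.]
rol- [219. 165.]
```

View pics/hov.png

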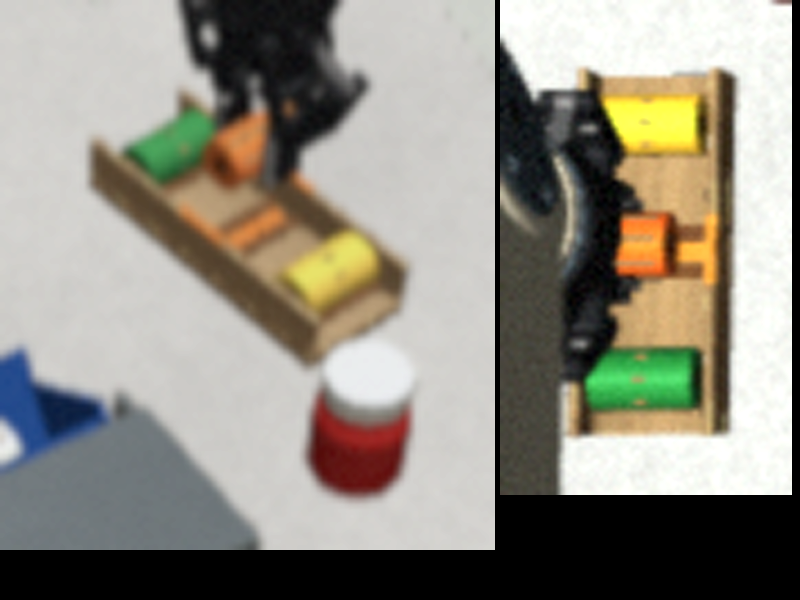

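Hover view: the rest's corners and the held roller's end (about (222,163), predicted (219,165)) match my pose estimate to about 1 px. The place below, at (257,228), is clear, so I'll lower it until it touches.

```bash
python3 - <<'E'
from h import *
o=down(.02).as_quat();P=np.array([.5175,.2165,.042]);bot.servo_line(P,o,velocity=.06);bot.dwell(.2)
f0=st("near")["wrist_force"]
while P[2]>.0305:
    P[2]-=.0007;bot.servo_line(P,o,velocity=.015);q=get_obs()
    if q["wrist_force"][2]-f0[2]>5: break
st("touch")
if P[2]>.038: raise SystemExit("too high")
hand.move_gripper(.046);bot.dwell(.3);st("rel")
bot.servo_line(P+[0,0,.12],o,velocity=.1)
bot.reach(np.array([.40,0,.3]),o);st()
a=vision.read_camera("scene");d=vision.read_camera("top")
m=np.zeros((600,800,3),np.uint8);m[:550,:495]=cv2.resize(a["frame"][140:240,335:425],None,fx=5.5,fy=5.5,interpolation=cv2.INTER_CUBIC);m[:495,500:792]=cv2.resize(d["frame"][180:290,170:235],None,fx=4.5,fy=4.5,interpolation=cv2.INTER_CUBIC)[:,:292]
cv2.imwrite("pics/fin.png",np.clip(m*1.5,0,255).astype(np.uint8)[:,:,::-1])
print(blobs(d["frame"],(20,130,60),(34,255,255),(180,230,190,280)),blobs(d["frame"],(40,80,30),(90,255,255),(180,230,190,280)))
E
```

```text
near 28.4 [0.5178 0.2166 0.0424] F [-0.2 -0.6 -1. ] w 0.031 g 29.7
touch 31.7 [0.5177 0.2166 0.0336] F [-1.7 -1.5 10.9] w 0.0311 g 30.8
rel 32.3 [0.5175 0.2165 0.0328] F [ 0.6  0.3 -0.3] w 0.0458 g 0.0
 34.7 [4.004e-01 4.000e-04 2.995e-01] F [ 0.3 -0.2 -0.2] w 0.0457 g 0.0
[([202.4, 207.4], 345, [[203.0, 207.5], [26.0, 13.0], 0.0])] [([201.1, 263.7], 330, [[201.5, 263.5], [13.0, 25.0], 90.0])]
```

View pics/fin.png

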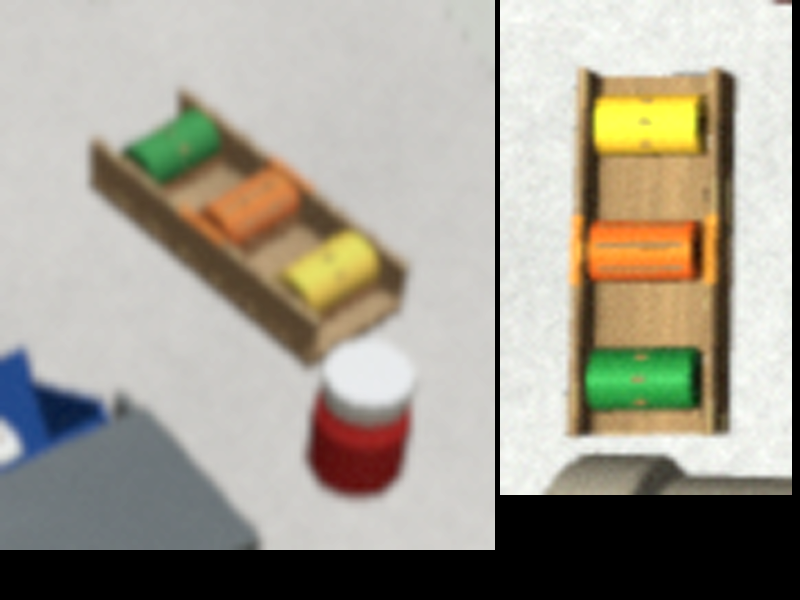

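The orange roller sits level in the marked place at (643,250), between its neighbours. Green and yellow have not moved (same pixels as before), and the jar is in place.

```bash
python3 -c "
from workcell import hand_in
print(hand_in())"
```

```text
the job is handed in; nothing more can be done
None
```

The job is handed in at about 35 s of robot time: the bin is open, and the orange roller was laid on the card, regripped across its barrel and now sits in the ribs at the orange mark; the white, green and yellow rollers and the red jar were left where they were.

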